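# Switch off the carousel drive and hold its index plunger back

### The arm

A 7-joint arm with a two-finger parallel gripper is mounted at the origin on the work surface. World frame = base frame: x ahead of the robot, y to its left, z up, the work surface at z = 0. Lengths are in m, angles in rad, forces in N, time in s.
With the tool pointing down it reaches from about 0.4 to 0.9 m from the base axis. Payload 5.5 kg.
Tool frame: the origin (TCP) lies on the mounting face of the last link; the fingertips stand 178 mm ahead of it and the grasp point (between the pads) lies 159 mm ahead of it; z points along the fingers, y is the direction in which the jaws open and shut (so a half turn about z gives the same grasp; the last joint's range is limited). The gripper opens to 92 mm and grips with 3 to 60 N. Pads are 19 mm wide; open, the fingers measure 130 mm over their backs; the gripper's body (75 mm by 190 mm) begins 47 mm behind the grasp point.
Start: joints at [-1.004, 0.501, -0.427, 1.55, 0.221, 1.138, -0.21], TCP at [0.194, 0.62, 0.405] pointing down, gripper open.
Joint ranges: [-2.88, 2.88], [-0.31, 2.03], [-1.54, 1.56], [0.2, 2.42], [-1.41, 4.55], [0.19, 2.02], [-2.57, 2.57]. Speed limits (rad/s): [2.57, 2.57, 3.14, 3.14, 3.14, 3.14, 3.14].

### API

Orientations are given as a unit quaternion [w, x, y, z].
In Python, from cell import arm gives the robot as it stands.
- The arm moves only by the shell command python3 -m crank 'ROWS' [FORCE]. ROWS is JSON, a list of rows, each an object with "jaw": the gripper's target within -1 to 1 (fully open at 1, half-way at 0, shut at -1); "delta_pos": the shift along the world's x, y, z in m, a list of three; "dr": the turn, a rotation vector about the world's x, y, z in rad, a list of three. In form: [{"jaw": jaw, "delta_pos": [dx, dy, dz], "dr": [rx, ry, rz]}, ...]. A call has 1 to 10 rows; each row shifts and turns the commanded pose from where the row before left it; what a row does not reach is not made up. A row lasts 1/12 s, in which the tool goes at most 41.7 mm and 7.16 degrees, less where a joint would pass 70% of its speed; a pose out of reach is approached as far as the arm can. A call with a gripper value outside its range is refused whole. The fingers move at their own pace and stop on an object; FORCE is the grip in N (left out, the last holds). Time passes only in rows, so rows that do not move let the fingers close. It gives the time, the measured TCP pose, the force and the opening at its end, in the units of the state.
- arm.get_obs(): the state, without advancing time (a new reading comes with each control period).
- arm.snapshot(name): name is "side" or "top" or "wrist"; returns a dict with "color" (480x640x3 uint8, blue, green, red), "intrinsics" (3x3 intrinsics, pixels), "dist" ([k1, k2, p1, p2, k3] as OpenCV has them; the pictures are not rectified), "origin" and "attitude" of the camera in the world. Camera axes: x right, y up, looking along -z (the intrinsics and any distortion apply to the point x, -y, -z); pixel columns grow to the right and rows downward; lengths in m; the calibration is good to about 2 mm. A picture is of the moment at which its call begins. There is no depth.
- arm.finish_job(): hands the job in, once; it reports no verdict.
The state is a dict: "clock": time; "joints": joint angles; "dq": joint speeds; "joint_torque": joint torques, N m; "tool_pos": TCP position; "tcp_rot": TCP orientation; "wrist_force": force on the tool from outside, world axes, zero at the start; "torque": the same for the moment, N m; "opening": finger opening in m.
Only numpy, scipy, OpenCV 4.12 (cv2) and the standard library are available. Lean on these libraries where they do the work, as an engineer would, in place of code of your own. Each camera call takes 0.05 s, during which the arm holds its last target.

### The job

Switch the vial carousel's drive off by turning its speed knob fully anticlockwise to the stop, and only then grip the red handle of the sprung index plunger and pull it straight up, fully back, so that its pin is clear of the hole in the disc. The job finishes while holding: keep the plunger pulled fully back in the gripper and do not let go. Leave the glassware and other things on the bench where they are.

Things in the scene. Friction and masses are not known exactly. Their poses are not given: they have to be found in the camera images.
- carousel: round vial carousel, a white bench instrument fixed to the bench: foot 210 mm across, aluminium index disc 240 mm across with its top 62 mm above the bench, eight capped vials (tops 96 mm above the bench) 66 mm from its axis. Origin under the disc's centre. Its -x side carries a blue bracket (from 84 to 150 mm along -x from the axis, 50 mm wide, top 104 mm above the bench) that holds the index plunger upright over the disc's rim. It neither turns nor moves in this task
- seat_hole (a point): mouth of the hole in the index disc that the plunger's pin sits in, directly under the plunger, 62 mm above the bench; carousel axes
- plunger (a joint): lift of the sprung index plunger in m: 0 seated (the pin tip is 12 mm down in its hole), 0.020 fully back against its upper stop (tip 8 mm clear above the hole). Slides straight up. The spring pulls it back down with about 4 N when seated and 9.5 N fully back (weight included); let go, it snaps home
- plunger_grip (a point): centre of the plunger's handle, on its axis: an upright red cylinder with thin black rings, 26 mm in diameter and 30 mm tall (15 mm above and 15 mm below this point), 137 mm above the bench when seated; it rises with the plunger. Below the handle is a 20 mm steel collar (4 mm lower, when seated), and the blue bracket's top lies 33 mm below this point
- pin_tip (a point): lower tip of the plunger's 8 mm steel pin, 87 mm straight below plunger_grip
- drive_unit: grey box 140 x 130 x 55 mm (x, y, z), fixed to the bench: the carousel's motor drive, with the speed knob on top, a green display strip along its +x edge and a ring of white dots round the knob, the red dot marking off. Origin under its centre; the knob's axis is at x -12 mm, y 0 in its frame
- speed_knob (a joint): angle of the speed knob in rad: 0 = off, the anticlockwise end stop (seen from above); grows clockwise to 4.71. Light friction (0.05 N m), stays where it is left, no spring
- knob_grip (a point): point on the knob's axis at the height to grip, 87 mm above the bench, 9 mm below the knob's top. The knob is black: a round skirt 52 mm across whose top lies 22 mm below this point and on it an upright grip bar 46 mm long, 14 mm thick, reaching from the skirt to the top. This point's x axis runs along the bar towards the end with the white pointer line; at off the pointer faces the red dot, 135 degrees anticlockwise from the drive unit's x axis
- crucible: small white porcelain dish, 60 mm across, 32 mm high; origin under its centre. Bystander, leave it where it is.
- stopper: brick-red rubber stopper, 28 mm across, 26 mm high; origin under its centre. Bystander, leave it where it is.
- beaker_large: glass beaker, 84 mm across, 115 mm high; origin under its centre. Bystander, leave it where it is.
- beaker_small: glass beaker, 56 mm across, 65 mm high; origin under its centre. Bystander, leave it where it is.
- flask: conical glass flask, 82 mm across its foot, 120 mm high; origin under its centre. Bystander, leave it where it is.
- wash_bottle: white plastic bottle with a red cap, 66 mm across, 150 mm high; origin under its centre. Bystander, leave it where it is.
- tongs: dark steel crucible tongs lying flat, about 200 mm long, 8 mm high; origin on the bench near their middle. Bystander, leave it where it is.
There are look-alikes about, which are no part of the job. Several things have the shape of the drive_unit; the one meant has the colours described above.

How it is judged:
On the way, in this order (a step that is already met when the one before it is completed fails the run):
1. the speed knob is turned to its off stop while the plunger is still seated (value of joint speed_knob below 0.12 rad and value of joint plunger below 0.003 m), for 0.2 s.
2. the plunger is pulled fully back in the fingers (value of joint plunger above 0.0175 m and contact force between the fingers and plunger above 2 N), for 0.3 s.
At the end, for the whole second after the job is handed in: The speed knob stands within 0.12 rad of its off stop, and the gripper's fingers hold the plunger (more than 2 N of contact) still and lifted at least 17.5 mm of its 20 mm, the pin tip at least 5 mm above the hole (all of step 2 and value of joint speed_knob below 0.12 rad and z of pin_tip in the frame of seat_hole above 0.005 m and velocity of joint plunger between -0.01 and 0.01 m/s); the arm keeps its last pose, push and grip.
It fails at once if the plunger is pulled (over 4 mm) while the drive is not off (value of joint plunger above 0.004 m and value of joint speed_knob above 0.15 rad).
It fails at once if a bystander is moved more than 30 mm or knocked over (distance of any of crucible, stopper, beaker_large, beaker_small, flask, wash_bottle, tongs from where it was at the start of the episode above 0.03 m or angle between any of crucible, stopper, beaker_large, beaker_small, flask, wash_bottle, tongs's own z axis and vertical above 0.5 rad).
It also fails if it takes over 58 s, if anything falls off the work surface, if the arm or the gripper's body presses on something with over 40 N, if the wrist force passes 120 N, or if a joint passes its speed limit or range.

## Working session

There is one attempt and no reset: what is moved stays moved. The work goes in short steps, Python scripts to look and compute and a shell command to move; the robot and the scene stay as the last step left them, time stands still between calls to the robot, and variables do not carry over. Pictures are saved under pics/ and viewed, and the job is handed in when it is done.

```bash
ls; mkdir -p pics
python3 - <<'E'
from cell import arm
import cv2
o=arm.get_obs()
for k in o: print(k,o[k])
for n in ("side","top","wrist"):
    s=arm.snapshot(n); cv2.imwrite(f"pics/{n}0.png",s["color"]); print(n,s["intrinsics"],s["dist"],s["origin"],s["attitude"])
E
```

```text
pics
clock 0.0
joints [-1.00379818  0.50187125 -0.42674892  1.55143209  0.22080208  1.13829904
 -0.21029297]
dq [-2.37309200e-04 -9.38628683e-04 -3.11821014e-04  1.57913709e-03
 -3.72125274e-05  3.58244512e-04  5.00446202e-04]
joint_torque [-1.47804344e-04 -5.66573346e+01 -5.81636310e+00 -2.79119629e+01
 -6.86199032e-02  3.06521694e-02  1.77836878e-04]
tool_pos [0.19441802 0.61987955 0.40366706]
tcp_rot [-1.74177092e-04  1.51304610e-01  9.88486701e-01 -9.62871051e-04]
wrist_force [0.16882142 0.56945005 0.147093  ]
torque [-0.01405288 -0.03076635  0.02752154]
opening 0.09202326558460497
side [[507.89343253   0.         317.3326097 ]
 [  0.         507.89343253 230.52119773]
 [  0.           0.           1.        ]] [0.04312659 0.         0.         0.         0.        ] [ 0.27864141 -0.87554265  0.96274524] [ 0.90439326  0.39657209 -0.05974616 -0.14571822]
top [[475.19284696   0.         321.10616679]
 [  0.         475.19284696 238.86763566]
 [  0.           0.           1.        ]] [-0.01688567  0.          0.          0.          0.        ] [ 0.40640525 -0.00147953  1.26510967] [ 0.71304226  0.04515194 -0.0460797  -0.69814662]
wrist [[393.155093     0.         320.66953003]
 [  0.         393.155093   245.63505645]
 [  0.           0.           1.        ]] [-0.02468836  0.          0.          0.          0.        ] [0.12496562 0.64169808 0.38328574] [ 0.79844878 -0.11100404 -0.08025887  0.58627311]
```

View pics/top0.png

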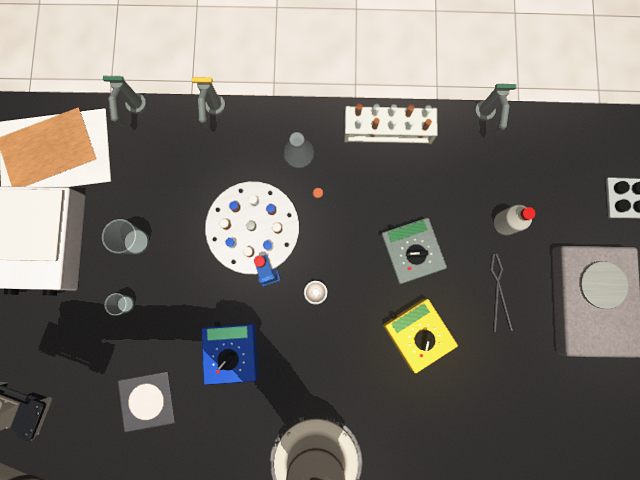

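View pics/side0.png

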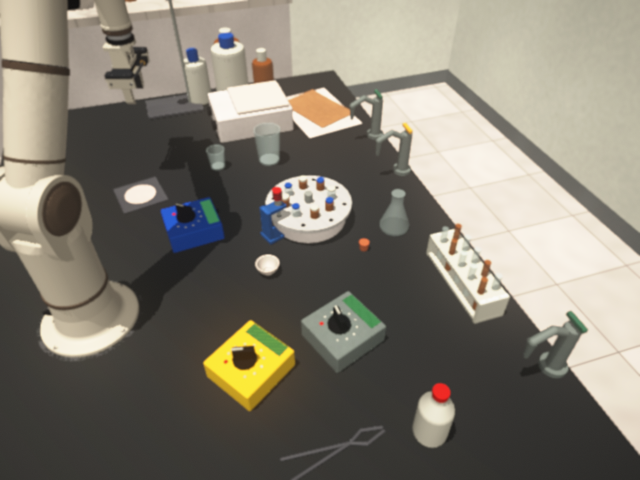

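View pics/wrist0.png

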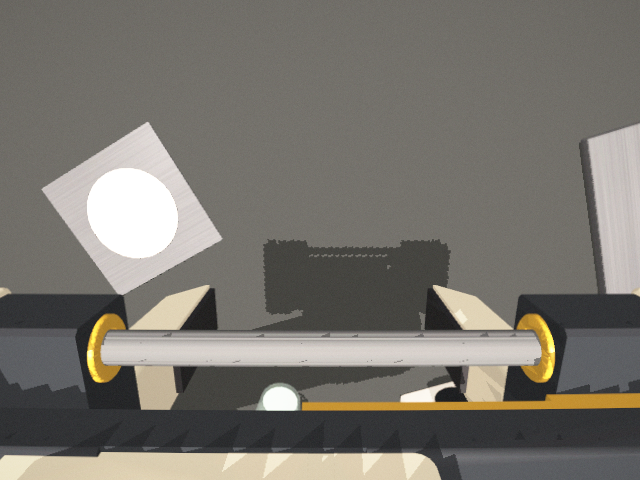

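The top view has the grey drive unit's knob at about (416,254), the red plunger handle at (260,261) and the disc centre at about (251,226). The blue and yellow boxes are look-alikes. Next I'll zoom in and measure.

```bash
cat > h.py <<'E'
import numpy as np, cv2
from scipy.spatial.transform import Rotation as R
def ray(s,uv):
    p=cv2.undistortPoints(np.array([[uv]],float),s["intrinsics"],s["dist"])[0,0]
    q=s["attitude"]; r=R.from_quat([q[1],q[2],q[3],q[0]])
    d=r.apply([p[0],-p[1],-1.]); return np.array(s["origin"]),d/np.linalg.norm(d)
def plane(s,uv,z):
    o,d=ray(s,uv); return o+d*(z-o[2])/d[2]
def proj(s,P):
    q=s["attitude"]; r=R.from_quat([q[1],q[2],q[3],q[0]])
    c=r.inv().apply(np.array(P,float)-s["origin"]); c=c*[1,-1,-1]
    return cv2.projectPoints(c.reshape(1,3),np.zeros(3),np.zeros(3),s["intrinsics"],s["dist"])[0].ravel()
def tri(r1,r2):
    (a,d),(b,e)=r1,r2
    t=np.linalg.lstsq(np.c_[d,-e],b-a,rcond=None)[0]
    p,q=a+d*t[0],b+e*t[1]; return (p+q)/2,np.linalg.norm(p-q)
def blobs(m,off=(0,0),mn=5):
    n,l,st,c=cv2.connectedComponentsWithStats(m.astype(np.uint8))
    return [(c[i]+off,st[i,4]) for i in range(1,n) if st[i,4]>=mn]
E
python3 - <<'E'
from cell import arm
from h import *
T=arm.snapshot("top");S=arm.snapshot("side")
def crop(s,x,y,w=40,h=30,f=10): return cv2.resize(s["color"][y-h:y+h,x-w:x+w],None,fx=f,fy=f,interpolation=cv2.INTER_CUBIC)
cv2.imwrite("pics/z1.png",crop(T,414,250)); cv2.imwrite("pics/z2.png",crop(T,258,255)); cv2.imwrite("pics/z3.png",crop(S,343,330,50,45,8)); cv2.imwrite("pics/z4.png",crop(S,275,205))
for s,n in((T,"top"),(S,"side")):
    c=s["color"].astype(int); red=(c[...,2]>130)&(c[...,1]<70)&(c[...,0]<70)
    print(n,[(b.round(1),a) for b,a in blobs(red,mn=3)])
E
```

```text
top [(array([528.7, 212.8]), np.int32(123)), (array([255.9, 259.6]), np.int32(11)), (array([261.9, 261.8]), np.int32(17)), (array([409. , 268.2]), np.int32(4)), (array([217. , 371.3]), np.int32(7))]
side [(array([276. , 190.8]), np.int32(49)), (array([440.7, 392. ]), np.int32(284))]
```

View pics/z1.png

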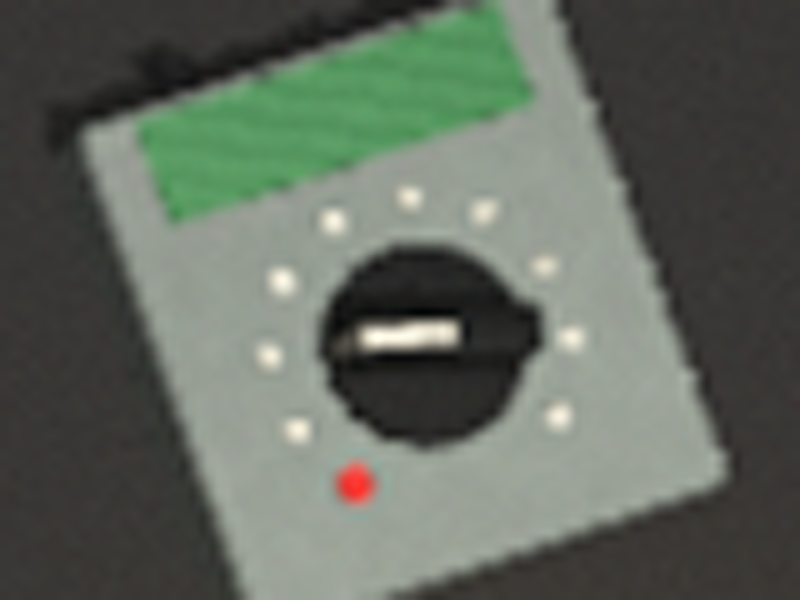

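View pics/z2.png

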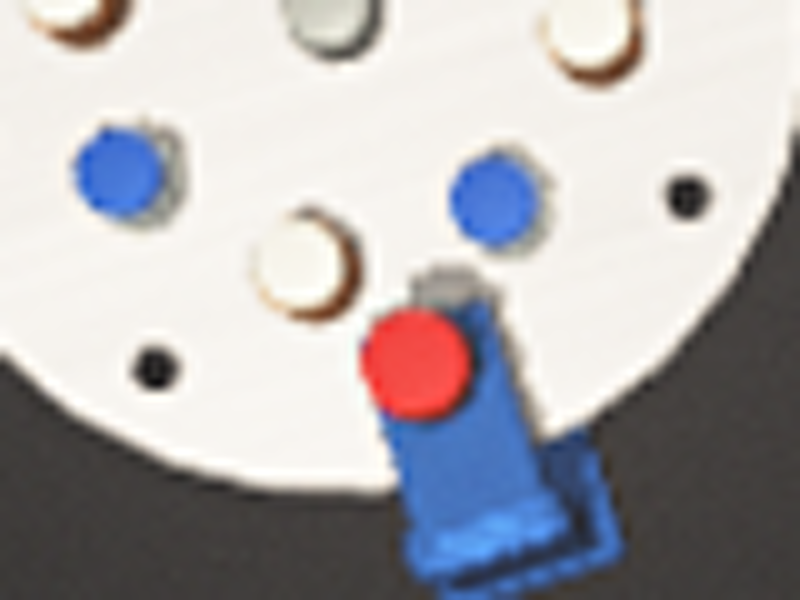

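View pics/z3.png

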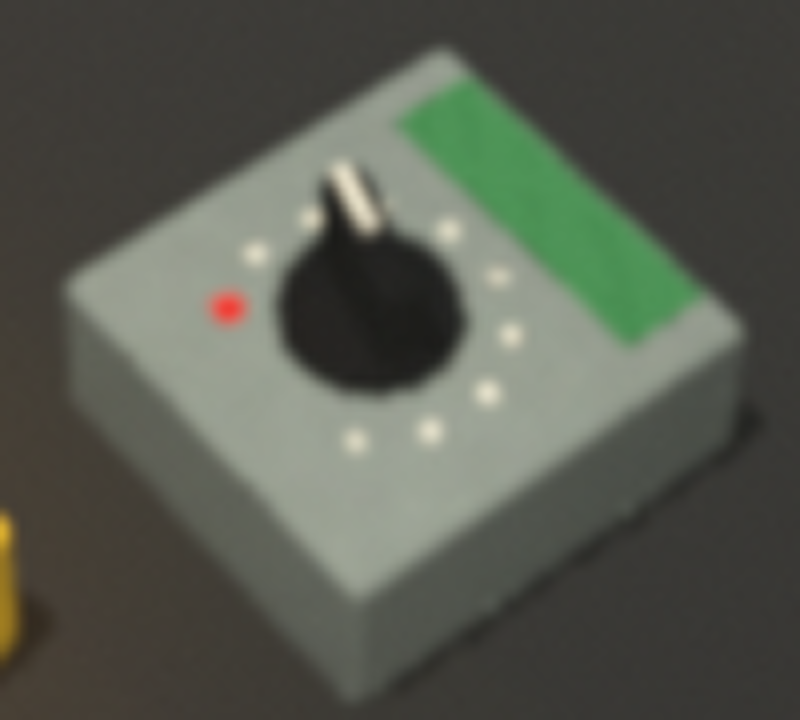

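View pics/z4.png

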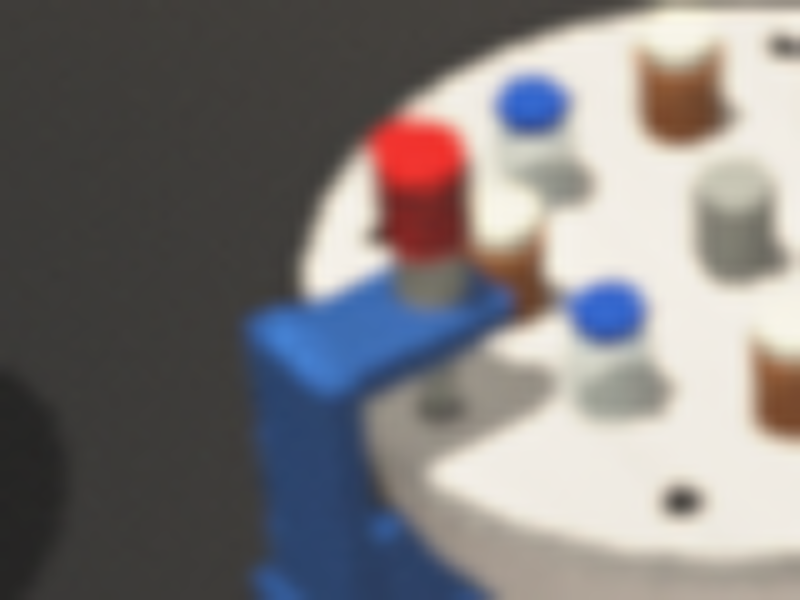

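Run:
```python
from cell import arm
from h import *
T=arm.snapshot("top");S=arm.snapshot("side")
# knob: dots on box top z=.055, circle fit through ring dots
c=T["color"].astype(int)
x0,y0,x1,y1=374+0,220,454,280
sub=c[y0:y1,x0:x1]
m=(sub.min(2)>185)
B=[(b,a) for b,a in blobs(m,(x0,y0),2)]
print("white",[(b.round(1),a) for b,a in B])
red=(sub[...,2]>150)&(sub[...,1]<100); rb=max(blobs(red,(x0,y0),2),key=lambda t:t[1])[0]
f=lambda u,v:(374+u/10-.5+.0,220+v/10-.5)
dots=[f(*p) for p in [(298,430),(270,355),(283,281),(333,221),(410,198),(485,211),(545,265),(572,338),(559,417),(355,484)]]
P=np.array([plane(T,d,.055) for d in dots])[:,:2]
A=np.c_[2*P,np.ones(len(P))]; s=np.linalg.lstsq(A,(P**2).sum(1),rcond=None)[0]; cen=s[:2]
print("knob axis",cen,"r",np.linalg.norm(P-cen,axis=1).round(4))
an=lambda v:np.degrees(np.arctan2(v[1],v[0]))
print("red dot ang",an(P[-1]-cen), [round(an(p-cen)) for p in P])
a,b=[plane(T,f(*p),.096)[:2] for p in [(362,336),(458,332)]]
print("pointer",a,b,an(a-b),an(a-cen))
# side check
g=lambda u,v:(293+u/8-.5,285+v/8-.5)
d2=[g(*p) for p in [(228,308),(256,253),(312,219),(449,231),(498,276),(511,335),(488,393),(430,432),(356,441)]]
Q=np.array([plane(S,d,.055) for d in d2])[:,:2]
A=np.c_[2*Q,np.ones(len(Q))]; s=np.linalg.lstsq(A,(Q**2).sum(1),rcond=None)[0]; print("side knob",s[:2],an(Q[0]-s[:2]))
a2,b2=[plane(S,g(*p),.096)[:2] for p in [(342,165),(372,232)]]; print("ptr side",a2,b2,an(a2-b2))
# plunger: top of handle z=.152
h=lambda u,v:(218+u/10-.5,225+v/10-.5)
k=lambda u,v:(235+u/10-.5,175+v/10-.5)
print("handle top:",plane(T,h(416,364),.152),"side:",plane(S,k(418,152),.152),tri(ray(T,h(416,364)),ray(S,k(418,152))))
# disc ellipse centre
m=(c.min(2)>150)[170:285,195:310].astype(np.uint8)
cn=max(cv2.findContours(m,0,1)[0],key=cv2.contourArea)[:,0]+[195,170]
W=np.array([plane(T,p,.062)[:2] for p in cn]); hull=cv2.convexHull(W.astype(np.float32)); print("disc",cv2.minEnclosingCircle(hull))
```

```text
white [(array([414.5, 239. ]), np.int32(2)), (array([407. , 241.5]), np.int32(2)), (array([422. , 240.5]), np.int32(2)), (array([401.5, 247.5]), np.int32(4)), (array([414.5, 253. ]), np.int32(8)), (array([430.5, 253.5]), np.int32(4)), (array([400.7, 255.3]), np.int32(3)), (array([429.5, 261.5]), np.int32(4)), (array([403.5, 262.5]), np.int32(4))]
knob axis [ 0.52899607 -0.24421272] r [0.0385 0.0389 0.039  0.0393 0.0386 0.0392 0.0387 0.0388 0.0391 0.0393]
red dot ang 154.19249890440307 [125, 94, 65, 35, 4, -25, -56, -85, -116, 154]
pointer [ 0.52736763 -0.22130098] [ 0.52886212 -0.2450979 ] 93.593542028834 94.06542073145103
side knob [ 0.52758519 -0.24318343] 154.3635688815366
ptr side [ 0.52708495 -0.22021069] [ 0.52705333 -0.24412053] 89.92421897101843
handle top: [0.49568017 0.14303631 0.152     ] side: [0.49390284 0.1422014  0.152     ] (array([0.49495435, 0.14328029, 0.151083  ]), np.float64(0.0016153671275293303))
disc ((0.5902596712112427, 0.1769927740097046), 0.12043203413486481)
```

The knob axis is at (0.528, -0.244). The pointer is at about 92.5° and off is at 154.2°, so it needs about 62° anticlockwise. The plunger is at (0.495, 0.1427). I'll go to the knob at height, on a path that passes over everything.

```bash
python3 -m crank '[{"jaw":1,"delta_pos":[0.027,-0.027,0],"dr":[0,0,-0.06]},{"jaw":1,"delta_pos":[0.027,-0.027,0],"dr":[0,0,-0.06]},{"jaw":1,"delta_pos":[0.027,-0.027,0],"dr":[0,0,-0.06]},{"jaw":1,"delta_pos":[0.027,-0.027,0],"dr":[0,0,-0.06]},{"jaw":1,"delta_pos":[0.027,-0.027,0],"dr":[0,0,-0.06]},{"jaw":1,"delta_pos":[0.027,-0.027,0],"dr":[0,0,-0.06]},{"jaw":1,"delta_pos":[0.027,-0.027,0],"dr":[0,0,-0.06]},{"jaw":1,"delta_pos":[0.027,-0.027,0],"dr":[0,0,-0.06]},{"jaw":1,"delta_pos":[0.027,-0.027,0],"dr":[0,0,-0.06]},{"jaw":1,"delta_pos":[0.027,-0.027,0],"dr":[0,0,-0.06]}]' 30
python3 -m crank '[{"jaw":1,"delta_pos":[0.006,-0.035,0],"dr":[0,0,-0.06]},{"jaw":1,"delta_pos":[0.006,-0.035,0],"dr":[0,0,-0.06]},{"jaw":1,"delta_pos":[0.006,-0.035,0],"dr":[0,0,-0.06]},{"jaw":1,"delta_pos":[0.006,-0.035,0],"dr":[0,0,-0.06]},{"jaw":1,"delta_pos":[0.006,-0.035,0],"dr":[0,0,-0.06]},{"jaw":1,"delta_pos":[0.006,-0.035,0],"dr":[0,0,-0.06]},{"jaw":1,"delta_pos":[0.006,-0.035,0],"dr":[0,0,-0.06]},{"jaw":1,"delta_pos":[0.006,-0.035,0],"dr":[0,0,-0.06]},{"jaw":1,"delta_pos":[0.006,-0.035,0],"dr":[0,0,-0.06]},{"jaw":1,"delta_pos":[0.006,-0.035,0],"dr":[0,0,-0.06]}]'
python3 -c "
from cell import arm;o=arm.get_obs();print(o['joints'])"
```

```text
clock: 1.18
tool_pos: [0.4654, 0.3487, 0.4051]
tcp_rot: [0.0, 0.438, 0.899, 0.0]
wrist_force: [0.6, 0.4, -0.6]
opening: 0.0918
clock: 2.02
tool_pos: [0.5244, -0.0014, 0.4051]
tcp_rot: [0.0, 0.684, 0.729, 0.0]
wrist_force: [-0.0, 1.2, 1.0]
opening: 0.0917
[-0.1078517   0.24389041  0.06924045  1.87900145 -0.01980832  1.01859105
  0.03405225]
```

```bash
python3 -m crank '[{"jaw":1,"delta_pos":[0.0004,-0.0303,0],"dr":[0,0,-0.0025]},{"jaw":1,"delta_pos":[0.0004,-0.0303,0],"dr":[0,0,-0.0025]},{"jaw":1,"delta_pos":[0.0004,-0.0303,0],"dr":[0,0,-0.0025]},{"jaw":1,"delta_pos":[0.0004,-0.0303,0],"dr":[0,0,-0.0025]},{"jaw":1,"delta_pos":[0.0004,-0.0303,0],"dr":[0,0,-0.0025]},{"jaw":1,"delta_pos":[0.0004,-0.0303,0],"dr":[0,0,-0.0025]},{"jaw":1,"delta_pos":[0.0004,-0.0303,0],"dr":[0,0,-0.0025]},{"jaw":1,"delta_pos":[0.0004,-0.0303,0],"dr":[0,0,-0.0025]},{"jaw":1,"delta_pos":[0,0,0],"dr":[0,0,0]}]'
python3 - <<'E'
from cell import arm
from h import *
w=arm.snapshot("wrist");cv2.imwrite("pics/w1.png",w["color"])
print(proj(w,[.528,-.2437,.096]),proj(w,[.528,-.2437,.065]))
print(arm.get_obs()['joints'])
E
```

```text
clock: 2.77
tool_pos: [0.526, -0.2494, 0.4051]
tcp_rot: [0.002, 0.693, 0.721, -0.002]
wrist_force: [0.2, -1.6, 0.2]
opening: 0.0916
[323.20136172 225.77894458] [322.93196912 217.27698137]
[ 0.22941543  0.34763592  0.2022341   1.74695766 -0.07644902  1.05402999
  0.49822172]
```

View pics/w1.png

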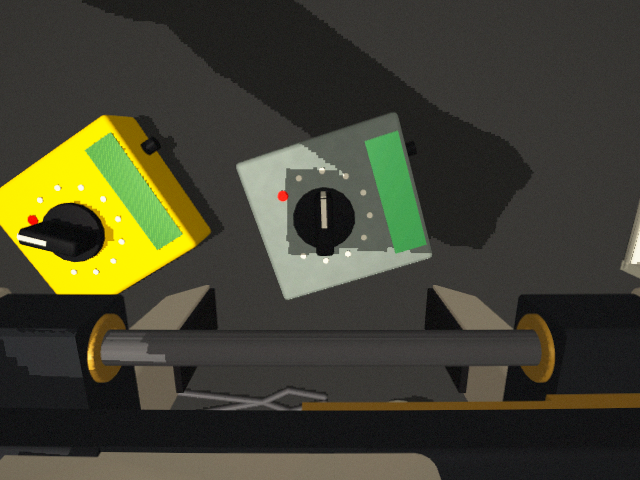

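The wrist view agrees: the knob is at (324,217) against a predicted (323,217), with the bar perpendicular to the jaw axis. Descending.

```bash
python3 -m crank '[{"jaw":1,"delta_pos":[0.002,0.005,-0.02],"dr":[0,0,0]},{"jaw":1,"delta_pos":[0,0,-0.02],"dr":[0,0,0]},{"jaw":1,"delta_pos":[0,0,-0.02],"dr":[0,0,0]},{"jaw":1,"delta_pos":[0,0,-0.02],"dr":[0,0,0]},{"jaw":1,"delta_pos":[0,0,-0.02],"dr":[0,0,0]},{"jaw":0.2,"delta_pos":[0,0,-0.02],"dr":[0,0,0]},{"jaw":0.2,"delta_pos":[0,0,-0.015],"dr":[0,0,0]},{"jaw":0.2,"delta_pos":[0,0,0],"dr":[0,0,0]},{"jaw":0.2,"delta_pos":[0,0,0],"dr":[0,0,0]}]'
```

```text
clock: 3.57
tool_pos: [0.5296, -0.236, 0.2691]
tcp_rot: [-0.001, 0.69, 0.724, -0.0]
wrist_force: [0.8, 0.2, 0.6]
opening: 0.0697
```

```bash
python3 -m crank '[{"jaw":0.0,"delta_pos":[-0.001,-0.006,0],"dr":[0,0,-0.01]},{"jaw":0,"delta_pos":[0,0,0],"dr":[0,0,0]},{"jaw":0,"delta_pos":[0,0,0],"dr":[0,0,0]}]'
python3 - <<'E'
from cell import arm
from h import *
print(arm.get_obs()['tool_pos'])
w=arm.snapshot("wrist");cv2.imwrite("pics/w2.png",w["color"])
s=arm.snapshot("side");cv2.imwrite("pics/s2.png",cv2.resize(s["color"][250:400,240:440],None,fx=4,fy=4))
print(proj(w,[.528,-.2437,.096]),arm.get_obs()['tool_pos'])
E
```

```text
clock: 3.82
tool_pos: [0.529, -0.244, 0.2711]
tcp_rot: [0.001, 0.694, 0.72, 0.0]
wrist_force: [-1.2, -0.6, -0.2]
opening: 0.0497
[ 0.52900133 -0.24399087  0.27114078]
[317.17237016 310.25888533] [ 0.52888518 -0.24342794  0.27069271]
```

View pics/w2.png

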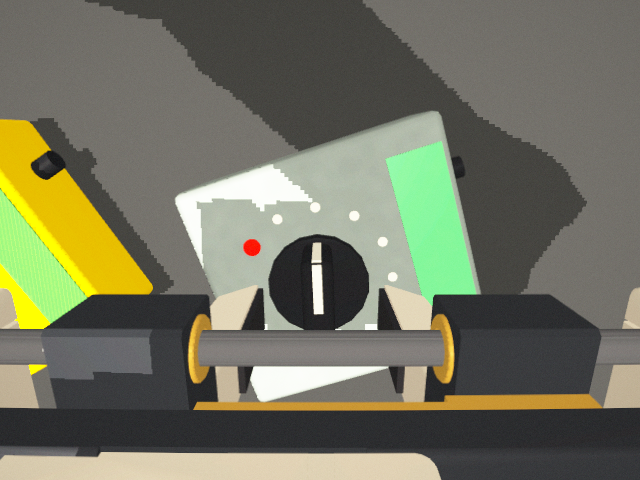

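View pics/s2.png

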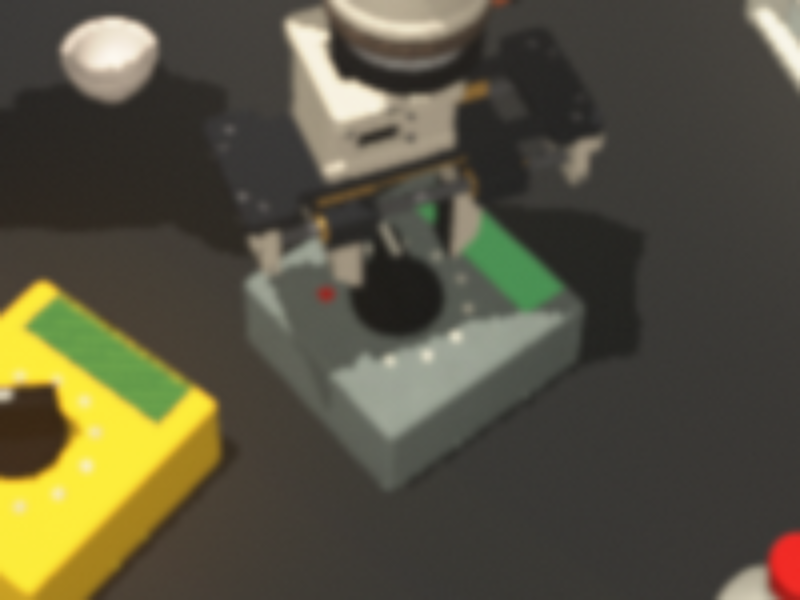

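The bar is centred between the fingers, at about (317,290) in the wrist view. Going down to grip height and closing.

```bash
python3 -m crank '[{"jaw":0,"delta_pos":[0,0,-0.012],"dr":[0,0,0]},{"jaw":0,"delta_pos":[0,0,-0.01],"dr":[0,0,0]},{"jaw":0,"delta_pos":[0,0,0],"dr":[0,0,0]},{"jaw":-1,"delta_pos":[0,0,0],"dr":[0,0,0]},{"jaw":-1,"delta_pos":[0,0,0],"dr":[0,0,0]},{"jaw":-1,"delta_pos":[0,0,0],"dr":[0,0,0]},{"jaw":-1,"delta_pos":[0,0,0],"dr":[0,0,0]},{"jaw":-1,"delta_pos":[0,0,0],"dr":[0,0,0]},{"jaw":-1,"delta_pos":[0,0,0],"dr":[0,0,0]}]' 20
```

```text
clock: 4.67
tool_pos: [0.5285, -0.2432, 0.248]
tcp_rot: [-0.0, 0.694, 0.72, -0.0]
wrist_force: [-1.0, 0.2, 1.2]
opening: 0.0139
```

```bash
python3 -m crank '[{"jaw":-1,"delta_pos":[0,0,0],"dr":[0,0,0.11]},{"jaw":-1,"delta_pos":[0,0,0],"dr":[0,0,0.11]},{"jaw":-1,"delta_pos":[0,0,0],"dr":[0,0,0.11]},{"jaw":-1,"delta_pos":[0,0,0],"dr":[0,0,0.11]},{"jaw":-1,"delta_pos":[0,0,0],"dr":[0,0,0.11]},{"jaw":-1,"delta_pos":[0,0,0],"dr":[0,0,0.11]},{"jaw":-1,"delta_pos":[0,0,0],"dr":[0,0,0.11]},{"jaw":-1,"delta_pos":[0,0,0],"dr":[0,0,0.11]},{"jaw":-1,"delta_pos":[0,0,0],"dr":[0,0,0.11]},{"jaw":-1,"delta_pos":[0,0,0],"dr":[0,0,0]}]'
python3 -m crank '[{"jaw":-1,"delta_pos":[0,0,0],"dr":[0,0,0.03]},{"jaw":-1,"delta_pos":[0,0,0],"dr":[0,0,0.03]},{"jaw":-1,"delta_pos":[0,0,0],"dr":[0,0,0]}]'
python3 -c "
from cell import arm;o=arm.get_obs();print(o['torque'],o['tcp_rot'])"
```

```text
clock: 5.5
tool_pos: [0.5273, -0.2441, 0.248]
tcp_rot: [-0.001, 0.267, 0.964, -0.0]
wrist_force: [-5.9, -0.5, 5.4]
opening: 0.0143
clock: 5.75
tool_pos: [0.5273, -0.2441, 0.248]
tcp_rot: [-0.001, 0.241, 0.971, -0.001]
wrist_force: [-5.0, -0.6, 5.7]
opening: 0.0139
[-0.24695482  1.17959234  0.04633019] [-1.26814123e-03  2.40723968e-01  9.70592636e-01 -5.44959868e-04]
```

```bash
python3 -m crank '[{"jaw":-1,"delta_pos":[0,0,0],"dr":[0,0,0.03]},{"jaw":-1,"delta_pos":[0,0,0],"dr":[0,0,0.03]},{"jaw":-1,"delta_pos":[0,0,0],"dr":[0,0,0]},{"jaw":-1,"delta_pos":[0,0,0],"dr":[0,0,0]}]'
python3 -c "
from cell import arm;o=arm.get_obs();print(o['torque'],o['tcp_rot'])"
python3 -m crank '[{"jaw":-1,"delta_pos":[0,0,0],"dr":[0,0,0.03]},{"jaw":-1,"delta_pos":[0,0,0],"dr":[0,0,0]},{"jaw":-1,"delta_pos":[0,0,0],"dr":[0,0,0]}]'
python3 -c "
from cell import arm;o=arm.get_obs();print(o['torque'],o['tcp_rot'])"
```

```text
clock: 6.08
tool_pos: [0.5273, -0.2442, 0.248]
tcp_rot: [-0.001, 0.213, 0.977, -0.0]
wrist_force: [-4.2, -1.2, 5.0]
opening: 0.0139
[-0.20738147  1.10936418 -0.36162568] [-1.18623826e-03  2.12757681e-01  9.77104161e-01 -4.68951586e-04]
clock: 6.33
tool_pos: [0.5274, -0.2443, 0.2479]
tcp_rot: [-0.001, 0.198, 0.98, -0.0]
wrist_force: [-5.9, -1.2, 5.3]
opening: 0.0145
[-0.33367027  1.21551619 -0.48573936] [-1.10702356e-03  1.98209952e-01  9.80158862e-01 -4.42061569e-04]
```

The stop has been reached: the resisting moment jumped from 0.05 to 0.49 N m. I'll ease back slightly, open, lift and check.

```bash
python3 -m crank '[{"jaw":-1,"delta_pos":[0,0,0],"dr":[0,0,-0.03]},{"jaw":0.2,"delta_pos":[0,0,0],"dr":[0,0,0]},{"jaw":0.2,"delta_pos":[0,0,0],"dr":[0,0,0]},{"jaw":0.2,"delta_pos":[0,0,0],"dr":[0,0,0]},{"jaw":0.2,"delta_pos":[0,0,0],"dr":[0,0,0]},{"jaw":0.2,"delta_pos":[0,0,0.03],"dr":[0,0,0]},{"jaw":0.2,"delta_pos":[0,0,0.035],"dr":[0,0,0]},{"jaw":0.2,"delta_pos":[0,0,0.035],"dr":[0,0,0]},{"jaw":0.2,"delta_pos":[0,0,0.035],"dr":[0,0,0]},{"jaw":0.2,"delta_pos":[0,0,0.02],"dr":[0,0,0]}]'
python3 -m crank '[{"jaw":0.6,"delta_pos":[0,0.035,0],"dr":[0,0,-0.02]},{"jaw":0.6,"delta_pos":[0,0.035,0],"dr":[0,0,0]},{"jaw":0.6,"delta_pos":[0,0.035,0],"dr":[0,0,0]},{"jaw":0.6,"delta_pos":[0,0.035,0],"dr":[0,0,0]},{"jaw":0.6,"delta_pos":[0,0.035,0],"dr":[0,0,0]},{"jaw":0.6,"delta_pos":[-0.005,0.035,0],"dr":[0,0,0]},{"jaw":0.6,"delta_pos":[-0.006,0.035,0],"dr":[0,0,0]},{"jaw":0.6,"delta_pos":[-0.007,0.035,0],"dr":[0,0,0]},{"jaw":0.6,"delta_pos":[-0.007,0.035,0],"dr":[0,0,0]},{"jaw":0.6,"delta_pos":[-0.007,0.035,0],"dr":[0,0,0]}]'
python3 - <<'E'
from cell import arm
from h import *
T=arm.snapshot("top");cv2.imwrite("pics/t3.png",cv2.resize(T["color"][220:280,374:454],None,fx=10,fy=10,interpolation=cv2.INTER_CUBIC))
w=arm.snapshot("wrist");cv2.imwrite("pics/w3.png",w["color"]);print(proj(w,[.495,.1427,.152]))
o=arm.get_obs();print(o['tool_pos'],o['tcp_rot'],o['joints'])
E
```

```text
clock: 7.17
tool_pos: [0.5297, -0.2431, 0.4071]
tcp_rot: [0.003, 0.21, 0.978, -0.0]
wrist_force: [0.8, -0.5, 2.0]
opening: 0.0549
clock: 8.0
tool_pos: [0.496, 0.1088, 0.4029]
tcp_rot: [0.0, 0.22, 0.976, 0.0]
wrist_force: [1.1, 0.2, -0.1]
opening: 0.0734
[357.59534298 242.74969275]
[0.49490705 0.11406105 0.40318123] [-2.10140437e-04  2.14951443e-01  9.76622876e-01  1.89514336e-03] [ 8.35264011e-04  2.32988846e-01 -3.20627184e-01  1.90777858e+00
  8.17981180e-02  1.01225931e+00  7.82514420e-01]
```

View pics/t3.png

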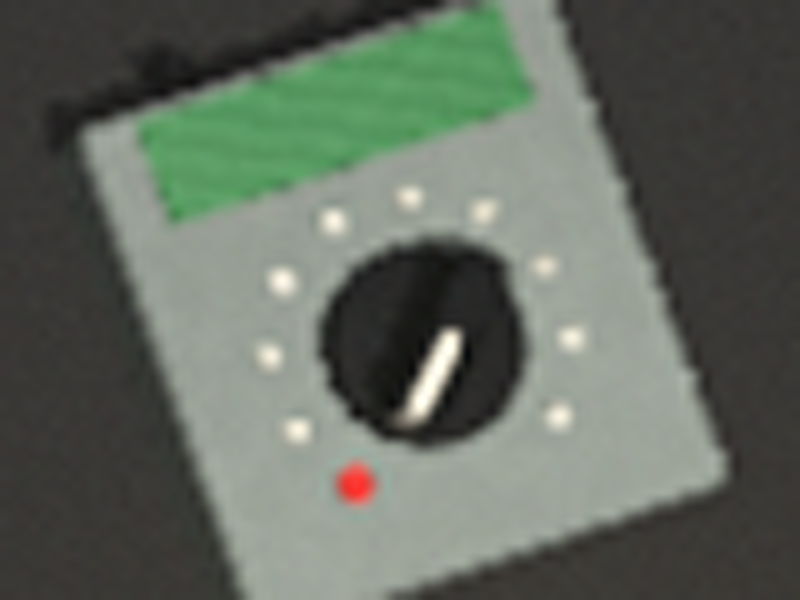

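View pics/w3.png

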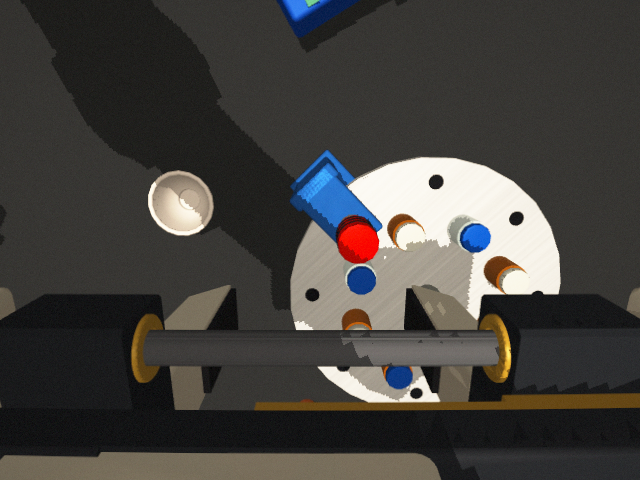

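The handle at (358,242) matches the prediction. The pointer looks close to the red dot, and I'll measure its angle properly.

Run:
```python
from cell import arm
from h import *
T=arm.snapshot("top");S=arm.snapshot("side")
for s,n,c,r in((T,"top",(.528,-.2437),.022),(S,"side",(.528,-.2437),.022)):
    g=s["color"].astype(float).min(2)
    ys,xs=np.mgrid[0:480,0:640]
    ctr=proj(s,[*c,.096]); near=(np.hypot(xs-ctr[0],ys-ctr[1])<11)
    pts=np.array([(x,y,g[y,x]) for y,x in zip(*np.where(near&(g>70)))])
    W=np.array([plane(s,p[:2],.096)[:2] for p in pts]); k=np.hypot(*(W-c).T)<.027; W=W[k]; wt=pts[k,2]-40
    m=np.average(W,axis=0,weights=wt); C=np.cov((W-m).T,aweights=wt); v=np.linalg.eigh(C)[1][:,1]
    print(n,len(W),m,np.degrees(np.arctan2(v[1],v[0]))%180,"centre dir",np.degrees(np.arctan2(*(m-c)[::-1])))
cv2.imwrite("pics/s4.png",cv2.resize(S["color"][285:375,293:393],None,fx=8,fy=8,interpolation=cv2.INTER_CUBIC))
```

```text
top 118 [ 0.52639838 -0.25310782] 153.38409494529037 centre dir -99.66161238709259
side 189 [ 0.53057074 -0.23274803] 171.51108491645115 centre dir 76.79019129532934
```

View pics/s4.png

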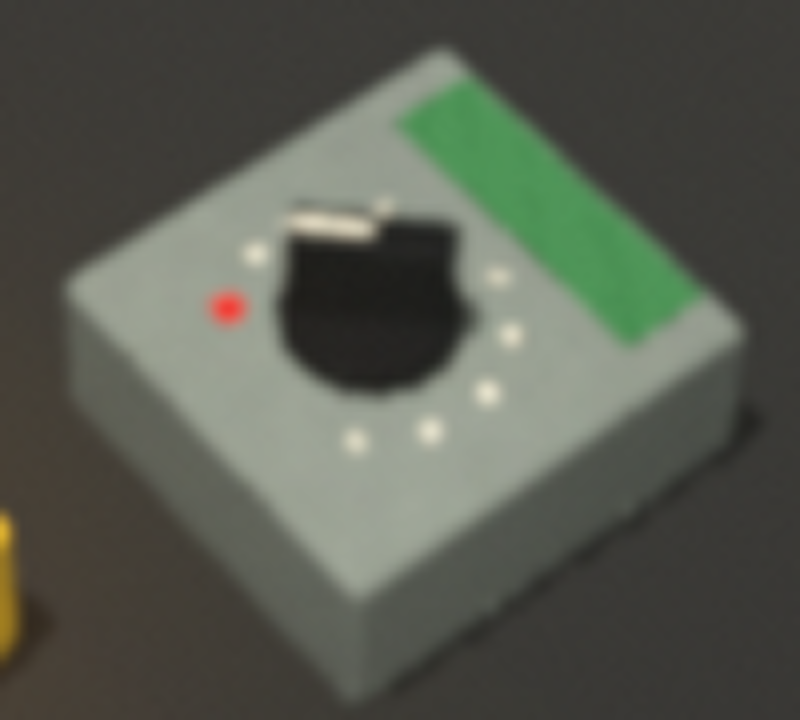

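Run:
```python
from cell import arm
from h import *
T=arm.snapshot("top");S=arm.snapshot("side")
an=lambda v:np.degrees(np.arctan2(v[1],v[0]))
f=lambda u,v:(374+u/10-.5,220+v/10-.5); g=lambda u,v:(293+u/8-.5,285+v/8-.5)
for s,q,p,r in((T,f,(408,416),(455,333)),(S,g,(288,217),(375,230))):
    a,b=[plane(s,q(*x),.096)[:2] for x in(p,r)]; print(a,b,an(a-b), an(a-np.array([.528,-.2437])))
# weighted in top: bright inside black skirt
c=T["color"][220:280,374:454].astype(float).min(2); z=c[30:44,38:48]; print(z.astype(int))
```

```text
[ 0.50776012 -0.23261856] [ 0.5285978 -0.2443528] 150.61500096087892 151.29907153995353
[ 0.50743358 -0.23229387] [ 0.52804037 -0.24374584] 150.93742980093677 150.98726195351597
[[ 39  38  29  23  20  24  33  39  39  41]
 [ 42  35  28  23  23  27  36  37  39  41]
 [ 38  30  27  24  24  30  52  57  34  36]
 [ 37  26  23  23  23  47 166 180  55  31]
 [ 37  27  22  20  25 115 227 209  42  33]
 [ 30  23  20  26  47 179 238 169  22  33]
 [ 25  20  23  26 117 223 219 100  26  37]
 [ 21  21  25  39 176 236 175  35  28  41]
 [ 22  23  27 112 219 221  98  26  35  44]
 [ 22  24  50 181 238 176  36  31  40  42]
 [ 18  19  81 211 223 100  26  38  45  41]
 [ 34  64 117 173 148  37  34  42  42  42]
 [ 38  61  90  86  53  31  41  43  39  33]
 [ 44  35  41  36  32  37  38  43  55 101]]
```

Both views put the pointer at about 151°, against the red dot's 154.4°, so my back-off pulled the knob about 0.06 rad off its stop. That is within tolerance, but the task says fully to the stop. There is time, so I'll go back, press it home, and release without backing off.

```bash
python3 -m crank '[{"jaw":0.0,"delta_pos":[0.0033,-0.0357,0],"dr":[0,0,-0.003]},{"jaw":0.0,"delta_pos":[0.0033,-0.0357,0],"dr":[0,0,-0.003]},{"jaw":0.0,"delta_pos":[0.0033,-0.0357,0],"dr":[0,0,-0.003]},{"jaw":0.0,"delta_pos":[0.0033,-0.0357,0],"dr":[0,0,-0.003]},{"jaw":0.0,"delta_pos":[0.0033,-0.0357,0],"dr":[0,0,-0.003]},{"jaw":0.0,"delta_pos":[0.0033,-0.0357,0],"dr":[0,0,-0.003]},{"jaw":0.0,"delta_pos":[0.0033,-0.0357,0],"dr":[0,0,-0.003]},{"jaw":0.0,"delta_pos":[0.0033,-0.0357,0],"dr":[0,0,-0.003]},{"jaw":0.0,"delta_pos":[0.0033,-0.0357,0],"dr":[0,0,-0.003]},{"jaw":0.0,"delta_pos":[0.0033,-0.0357,0],"dr":[0,0,-0.003]}]'
python3 -m crank '[{"jaw":0.0,"delta_pos":[0,0,-0.025],"dr":[0,0,0]},{"jaw":0.0,"delta_pos":[0,0,-0.025],"dr":[0,0,0]},{"jaw":0.0,"delta_pos":[0,0,-0.025],"dr":[0,0,0]},{"jaw":0.0,"delta_pos":[0,0,-0.025],"dr":[0,0,0]},{"jaw":0.0,"delta_pos":[0,0,-0.015],"dr":[0,0,0]},{"jaw":0.0,"delta_pos":[0,0,0],"dr":[0,0,0]},{"jaw":0.0,"delta_pos":[0,0,0],"dr":[0,0,0]},{"jaw":0.0,"delta_pos":[0,0,0],"dr":[0,0,0]}]'
```

```text
clock: 9.13
tool_pos: [0.5286, -0.254, 0.4027]
tcp_rot: [-0.0, 0.236, 0.972, -0.0]
wrist_force: [1.1, 0.2, 0.4]
opening: 0.0464
clock: 9.8
tool_pos: [0.5298, -0.2514, 0.2887]
tcp_rot: [0.001, 0.235, 0.972, -0.0]
wrist_force: [0.6, 0.4, 1.1]
opening: 0.0457
```

```bash
python3 -m crank '[{"jaw":0.0,"delta_pos":[-0.002,0.007,0],"dr":[0,0,0]},{"jaw":0.0,"delta_pos":[0,0,-0.015],"dr":[0,0,0]},{"jaw":0.0,"delta_pos":[0,0,-0.015],"dr":[0,0,0]},{"jaw":0.0,"delta_pos":[0,0,-0.009],"dr":[0,0,0]},{"jaw":0.0,"delta_pos":[0,0,0],"dr":[0,0,0]},{"jaw":-1,"delta_pos":[0,0,0],"dr":[0,0,0]},{"jaw":-1,"delta_pos":[0,0,0],"dr":[0,0,0]},{"jaw":-1,"delta_pos":[0,0,0],"dr":[0,0,0]},{"jaw":-1,"delta_pos":[0,0,0],"dr":[0,0,0]},{"jaw":-1,"delta_pos":[0,0,0],"dr":[0,0,0]}]' 30
python3 -m crank '[{"jaw":-1,"delta_pos":[0,0,0],"dr":[0,0,0]},{"jaw":-1,"delta_pos":[0,0,0],"dr":[0,0,0.02]},{"jaw":-1,"delta_pos":[0,0,0],"dr":[0,0,0.02]},{"jaw":-1,"delta_pos":[0,0,0],"dr":[0,0,0]}]'
python3 -c "
from cell import arm;o=arm.get_obs();print(o['torque'],o['tcp_rot'])"
```

```text
clock: 10.63
tool_pos: [0.5278, -0.2433, 0.2494]
tcp_rot: [0.001, 0.235, 0.972, -0.0]
wrist_force: [-0.0, -0.9, 0.5]
opening: 0.0171
clock: 10.97
tool_pos: [0.5272, -0.2443, 0.2493]
tcp_rot: [0.0, 0.215, 0.977, -0.001]
wrist_force: [-1.8, -2.0, 6.1]
opening: 0.014
[-0.55817164  0.66912569 -0.30879414] [ 6.50777436e-05  2.15055337e-01  9.76601715e-01 -5.36388582e-04]
```

The stop has been reached again (−0.31 N m). I'll release here without backing off and move towards the plunger.

```bash
python3 -m crank '[{"jaw":0.2,"delta_pos":[0,0,0],"dr":[0,0,0]},{"jaw":0.2,"delta_pos":[0,0,0],"dr":[0,0,0]},{"jaw":0.2,"delta_pos":[0,0,0],"dr":[0,0,0]},{"jaw":0.2,"delta_pos":[0,0,0],"dr":[0,0,0]},{"jaw":0.2,"delta_pos":[0,0,0.03],"dr":[0,0,0]},{"jaw":0.2,"delta_pos":[0,0,0.035],"dr":[0,0,0]},{"jaw":0.2,"delta_pos":[0,0,0.035],"dr":[0,0,0]},{"jaw":0.2,"delta_pos":[0,0,0.035],"dr":[0,0,0]},{"jaw":0.2,"delta_pos":[0,0,0.02],"dr":[0,0,0]}]'
python3 -m crank '[{"jaw":0.2,"delta_pos":[-0.0032,0.036,0],"dr":[0,0,0]},{"jaw":0.2,"delta_pos":[-0.0032,0.036,0],"dr":[0,0,0]},{"jaw":0.2,"delta_pos":[-0.0032,0.036,0],"dr":[0,0,0]},{"jaw":0.2,"delta_pos":[-0.0032,0.036,0],"dr":[0,0,0]},{"jaw":0.2,"delta_pos":[-0.0032,0.036,0],"dr":[0,0,0]},{"jaw":0.2,"delta_pos":[-0.0032,0.036,0],"dr":[0,0,0]},{"jaw":0.2,"delta_pos":[-0.0032,0.036,0],"dr":[0,0,0]},{"jaw":0.2,"delta_pos":[-0.0032,0.036,0],"dr":[0,0,0]},{"jaw":0.2,"delta_pos":[-0.0032,0.036,0],"dr":[0,0,0]},{"jaw":0.2,"delta_pos":[-0.0032,0.036,0],"dr":[0,0,0]}]'
python3 - <<'E'
from cell import arm
from h import *
T=arm.snapshot("top")
c=T["color"][220:280,374:454].astype(float).min(2); z=c[30:44,36:48]; print(z.astype(int))
cv2.imwrite("pics/t5.png",cv2.resize(T["color"][220:280,374:454],None,fx=10,fy=10,interpolation=cv2.INTER_CUBIC))
ys,xs=np.where(z>95); ok=ys<11
W=np.array([plane(T,(374+36+x,250+y),.096)[:2] for x,y in zip(xs[ok],ys[ok])]); wt=z[ys[ok],xs[ok]]
C=np.cov(W.T,aweights=wt); v=np.linalg.eigh(C)[1][:,1]; print(np.degrees(np.arctan2(v[1],v[0]))%180)
print(arm.get_obs()['tool_pos'],arm.get_obs()['tcp_rot'])
E
```

```text
clock: 11.72
tool_pos: [0.5285, -0.243, 0.4079]
tcp_rot: [0.002, 0.215, 0.977, -0.0]
wrist_force: [0.5, -0.2, -0.3]
opening: 0.0548
clock: 12.55
tool_pos: [0.495, 0.1189, 0.4038]
tcp_rot: [0.0, 0.215, 0.977, 0.0]
wrist_force: [1.5, 0.0, -0.8]
opening: 0.0549
[[ 40  39  42  39  31  24  20  25  34  39  41  39]
 [ 42  41  40  34  27  24  21  28  39  38  38  38]
 [ 42  41  35  30  27  22  24  30  51  58  35  37]
 [ 44  42  36  26  24  22  24  48 168 180  53  31]
 [ 43  45  34  24  23  21  25 117 224 209  42  34]
 [ 42  40  31  25  20  21  46 177 238 173  23  33]
 [ 39  31  27  20  22  24 116 223 218  99  23  36]
 [ 38  26  28  21  21  39 175 238 175  36  31  40]
 [ 38  25  22  22  27 114 220 219  98  25  36  43]
 [ 41  30  19  22  49 180 237 174  34  30  43  44]
 [ 38  29  19  19  79 212 225  99  26  35  43  44]
 [ 30  30  36  63 116 173 145  40  34  42  43  41]
 [ 97  32  37  61  90  87  53  28  40  42  39  35]
 [150 102  42  36  41  36  33  35  41  43  58  98]]
154.32246538185112
[0.49361616 0.12720639 0.40420939] [-3.57622302e-04  2.10394669e-01  9.77612240e-01  2.87473737e-03]
```

View pics/t5.png

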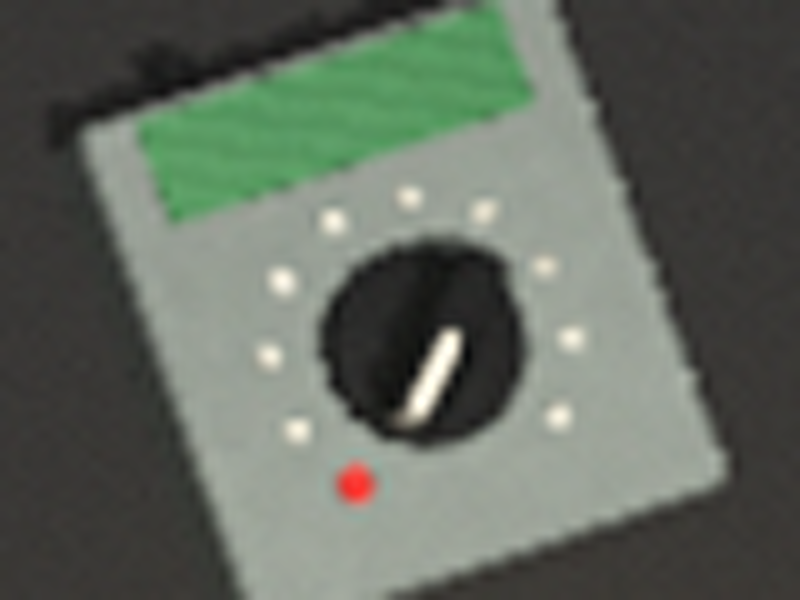

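The pixels match the earlier picture, so the knob was already on its stop. A fit of the line gives 154.3° against 154.4° for the red dot, so my 3° reading was error in the hand-picked points. Knob done. Now centring over the plunger.

```bash
python3 -m crank '[{"jaw":0.2,"delta_pos":[0.001,0.013,0],"dr":[0,0,0]},{"jaw":0.2,"delta_pos":[0,0,0],"dr":[0,0,0]},{"jaw":0.2,"delta_pos":[0,0,-0.02],"dr":[0,0,0]},{"jaw":0.2,"delta_pos":[0,0,-0.02],"dr":[0,0,0]},{"jaw":0.2,"delta_pos":[0,0,0],"dr":[0,0,0]},{"jaw":0.2,"delta_pos":[0,0,0],"dr":[0,0,0]},{"jaw":0.2,"delta_pos":[0,0,0],"dr":[0,0,0]}]' 40
python3 - <<'E'
from cell import arm
from h import *
w=arm.snapshot("wrist");cv2.imwrite("pics/w6.png",w["color"]);print(proj(w,[.495,.1427,.152]))
c=w["color"].astype(int); print([(b.round(1),a) for b,a in blobs((c[...,2]>200)&(c[...,1]<80),mn=50)])
print(arm.get_obs()['tool_pos'])
E
```

```text
clock: 13.18
tool_pos: [0.497, 0.1292, 0.3644]
tcp_rot: [0.0, 0.216, 0.976, 0.0]
wrist_force: [0.3, -0.0, 0.3]
opening: 0.0552
[342.54701175 266.383877  ]
[(array([348.6, 255.5]), np.int32(578))]
[0.49717157 0.12947447 0.36479229]
```

View pics/w6.png

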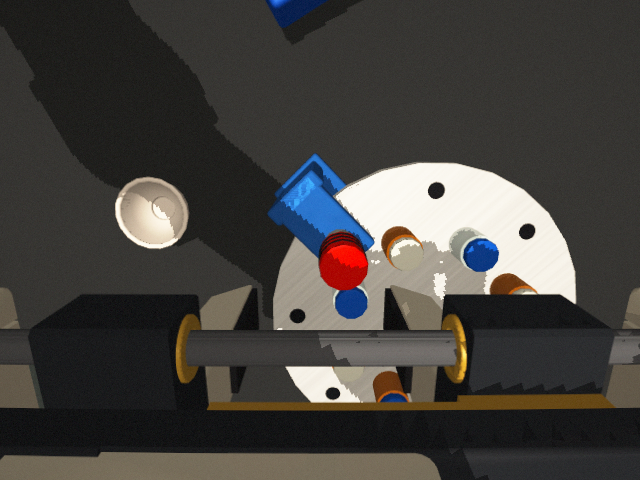

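The handle cap at about (343,265) matches the prediction (342.5,266.4). The tool sits 13 mm short in y, so I'll correct that and re-check.

```bash
python3 -m crank '[{"jaw":0.2,"delta_pos":[-0.002,0.0132,0],"dr":[0,0,0]},{"jaw":0.2,"delta_pos":[0,0,0],"dr":[0,0,0]},{"jaw":0.2,"delta_pos":[0,0,0],"dr":[0,0,0]},{"jaw":0.2,"delta_pos":[0,0,0],"dr":[0,0,0]},{"jaw":0.2,"delta_pos":[0,0,0],"dr":[0,0,0]}]'
python3 - <<'E'
from cell import arm
from h import *
w=arm.snapshot("wrist");cv2.imwrite("pics/w7.png",w["color"]);print(proj(w,[.495,.1427,.152]))
print(arm.get_obs()['tool_pos'])
E
```

```text
clock: 13.65
tool_pos: [0.4948, 0.1425, 0.3641]
tcp_rot: [0.0, 0.215, 0.977, -0.0]
wrist_force: [0.6, -0.2, -0.4]
opening: 0.0549
[321.20901357 280.19616329]
[0.49478527 0.14248825 0.36398414]
```

View pics/w7.png

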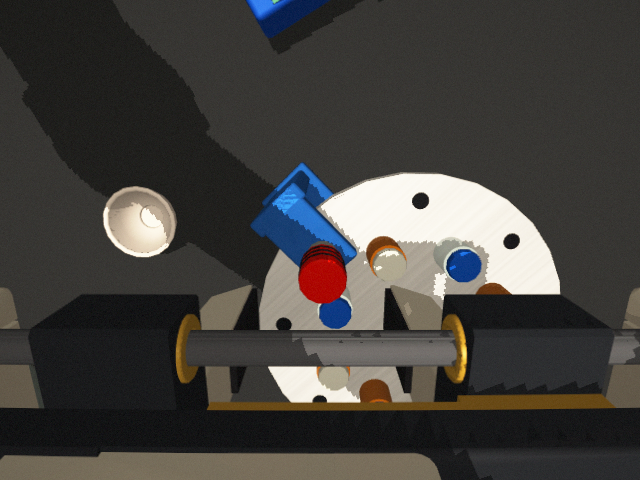

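Centred: the handle is at (322,279). Descending to handle height and gripping.

```bash
python3 -m crank '[{"jaw":0.2,"delta_pos":[0,0,-0.02],"dr":[0,0,0]},{"jaw":0.2,"delta_pos":[0,0,-0.02],"dr":[0,0,0]},{"jaw":0.2,"delta_pos":[0,0,-0.018],"dr":[0,0,0]},{"jaw":0.2,"delta_pos":[0,0,-0.01],"dr":[0,0,0]},{"jaw":0.2,"delta_pos":[0,0,0],"dr":[0,0,0]},{"jaw":0.2,"delta_pos":[0,0,0],"dr":[0,0,0]}]'
python3 -m crank '[{"jaw":-1,"delta_pos":[0,0,0],"dr":[0,0,0]},{"jaw":-1,"delta_pos":[0,0,0],"dr":[0,0,0]},{"jaw":-1,"delta_pos":[0,0,0],"dr":[0,0,0]},{"jaw":-1,"delta_pos":[0,0,0],"dr":[0,0,0]},{"jaw":-1,"delta_pos":[0,0,0],"dr":[0,0,0]},{"jaw":-1,"delta_pos":[0,0,0],"dr":[0,0,0]}]' 45
```

```text
clock: 14.2
tool_pos: [0.4946, 0.1429, 0.2956]
tcp_rot: [-0.0, 0.215, 0.977, -0.0]
wrist_force: [-0.6, -0.4, 0.4]
opening: 0.055
clock: 14.7
tool_pos: [0.4948, 0.1433, 0.2962]
tcp_rot: [0.0, 0.215, 0.977, 0.0]
wrist_force: [0.3, 0.5, 2.3]
opening: 0.0251
```

```bash
python3 -m crank '[{"jaw":-1,"delta_pos":[0,0,0.004],"dr":[0,0,0]},{"jaw":-1,"delta_pos":[0,0,0.004],"dr":[0,0,0]},{"jaw":-1,"delta_pos":[0,0,0.004],"dr":[0,0,0]},{"jaw":-1,"delta_pos":[0,0,0.004],"dr":[0,0,0]},{"jaw":-1,"delta_pos":[0,0,0.002],"dr":[0,0,0]},{"jaw":-1,"delta_pos":[0,0,0],"dr":[0,0,0]},{"jaw":-1,"delta_pos":[0,0,0],"dr":[0,0,0]}]'
python3 -m crank '[{"jaw":-1,"delta_pos":[0,0,0.002],"dr":[0,0,0]},{"jaw":-1,"delta_pos":[0,0,0],"dr":[0,0,0]},{"jaw":-1,"delta_pos":[0,0,0],"dr":[0,0,0]}]'
python3 -m crank '[{"jaw":-1,"delta_pos":[0,0,0.001],"dr":[0,0,0]},{"jaw":-1,"delta_pos":[0,0,0],"dr":[0,0,0]},{"jaw":-1,"delta_pos":[0,0,0],"dr":[0,0,0]}]'
```

```text
clock: 15.28
tool_pos: [0.4948, 0.1432, 0.3138]
tcp_rot: [0.0, 0.215, 0.977, 0.0]
wrist_force: [5.0, 2.9, -8.5]
opening: 0.025
clock: 15.53
tool_pos: [0.4948, 0.1432, 0.3156]
tcp_rot: [0.0, 0.215, 0.977, 0.0]
wrist_force: [5.0, 3.6, -9.3]
opening: 0.0251
clock: 15.78
tool_pos: [0.4948, 0.1432, 0.3164]
tcp_rot: [0.0, 0.215, 0.977, 0.0]
wrist_force: [6.1, 2.4, -10.8]
opening: 0.0253
```

The force follows the spring figure: 8.5, then 9.3, then 10.8 N. I'll pull slightly harder to confirm the stop and look.

```bash
python3 -m crank '[{"jaw":-1,"delta_pos":[0,0,0.001],"dr":[0,0,0]},{"jaw":-1,"delta_pos":[0,0,0],"dr":[0,0,0]},{"jaw":-1,"delta_pos":[0,0,0],"dr":[0,0,0]},{"jaw":-1,"delta_pos":[0,0,0],"dr":[0,0,0]},{"jaw":-1,"delta_pos":[0,0,0],"dr":[0,0,0]}]'
python3 - <<'E'
from cell import arm
from h import *
s=arm.snapshot("side");cv2.imwrite("pics/s8.png",cv2.resize(s["color"][170:260,235:355],None,fx=6,fy=6,interpolation=cv2.INTER_CUBIC))
w=arm.snapshot("wrist");cv2.imwrite("pics/w8.png",w["color"])
t=arm.snapshot("top");cv2.imwrite("pics/t8.png",t["color"])
o=arm.get_obs();print(o['tool_pos'],o['wrist_force'],o['opening'],o['clock'])
E
```

```text
clock: 16.2
tool_pos: [0.4948, 0.1432, 0.3165]
tcp_rot: [0.0, 0.215, 0.977, 0.0]
wrist_force: [8.6, 4.1, -18.9]
opening: 0.0252
[0.49481395 0.14314923 0.3164263 ] [  8.39378906   3.27693529 -18.96256461] 0.025094922275916465 16.35
```

View pics/s8.png

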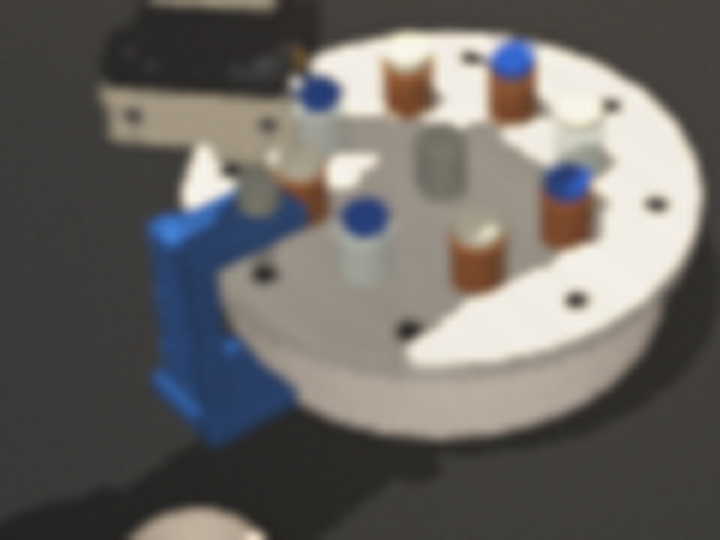

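View pics/t8.png

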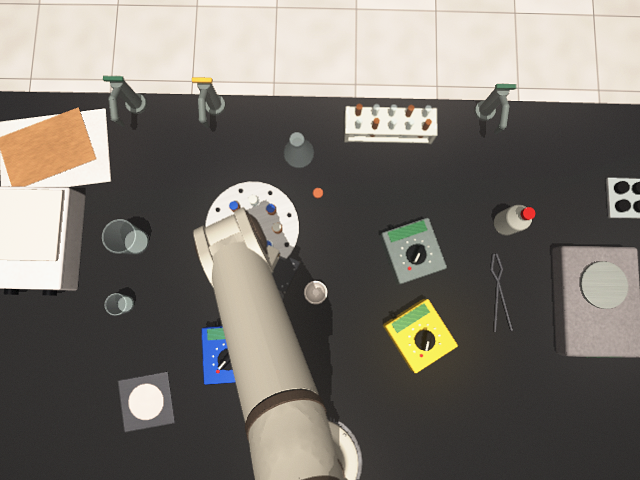

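View pics/w8.png

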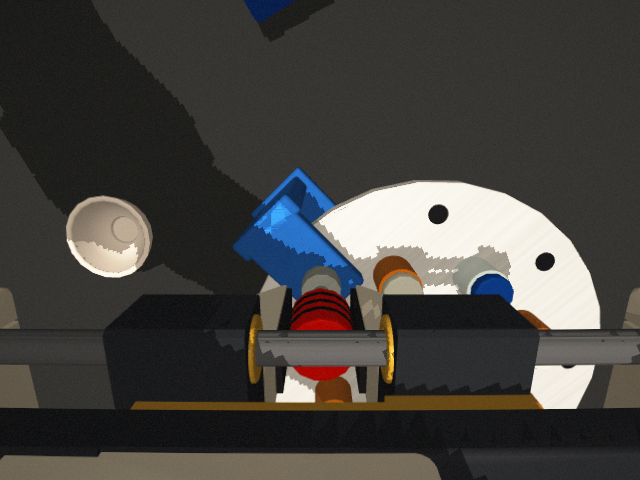

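The plunger is on its upper stop: another 1 mm commanded gave no rise, and the pull went from 10.8 to 19 N. The side view shows an open black hole under the bracket, at (262,273) in the crop, with no pin in it. The wrist view shows the red handle between the pads. In the top view the grey unit's pointer still faces the red dot and the bystanders haven't moved. Handing in.

```bash
python3 -c "
from cell import arm
print(arm.finish_job())
o=arm.get_obs();print(o['tool_pos'],o['wrist_force'],o['opening'],o['clock'])"
```

```text
the job is handed in; nothing more can be done
None
the job is handed in; nothing more can be done
```

I turned the grey drive unit's speed knob anticlockwise to its stop. I then gripped the red plunger handle at 45 N, pulled it straight up to its upper stop, and handed the job in at about 16.4 s while still holding it. No verdict was reported.

**Last checks**
- **Knob:** a fit of the pointer line gave 154.3°, and the red dot is at 154.4°. The resisting moment rose sharply at the stop. Hand-picked points had suggested about 3° short, so I pressed the knob home a second time. The picture came out the same, so it had already been on its stop and the 3° was reading error.
- **Plunger:** the gripper rose about 20.3 mm. The pull followed the spring (8.5, 9.3, then 10.8 N), then jumped to 19 N with no further rise. The finger opening stayed at 25 mm throughout, and the side view shows the hole in the disc with no pin in it.
- **Bystanders:** all seven look unmoved in the last top view. I compared them by eye and did not measure them.

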